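# Close the ultrasonic cleaner's lid without a knock

### The job

Close the ultrasonic ring cleaner: tip its open lid forward with a fingertip so that it falls on its own, catch it from beneath on a finger before it lands, and lower it gently all the way shut without letting it drop. Never grip the lid or press hard on it, leave everything else on the bench where it is, and take the hand away at the end.

Things in the scene. Friction and masses are not known exactly. Their poses are not given: they have to be found in the camera images.
- cleaner: white bench-top ultrasonic cleaner standing fast on the bench (it does not slide): housing 140 mm deep (x) by 210 mm wide (y), its rim 112 mm above the bench, open steel tank inside. Origin: centre of its underside; z up; -x is its front (control panel side, towards the robot), +x its back, where the lid is hinged. The hinge axis is along y, 75 mm behind the origin (at +x) and 116 mm up.
- lid (a joint): lid angle, rad: 0 shut, 1.57 upright, larger leaning back; it stops at 1.78. The hinge is damped and has a little friction: near upright the lid stays where it is left, tipped forward below about 1.4 it falls by itself, slowly at first (2.5 to 3.5 s from 1.3 to 0.4) and at 0.6 to 0.9 rad/s near shut, where it bangs unless it is held back. A push of under 1 N at the tongue is enough to tip it.
- lid_cover: grey plastic lid with a clear window, 0.23 to 0.3 kg, hinged at the cleaner's back. Origin on the hinge axis, at its middle, y along the axis. When shut its axes agree with the cleaner's: from the origin it reaches 145 mm to -x (its front edge, flush with the housing's front), 14 mm thick, its underside 4 mm below the axis, 206 mm wide. It carries the tongue in the middle of its front edge.
- tongue (a point): middle of the front end of the lid's thumb tongue, on its underside: the point of the lid farthest from the hinge, 170 mm from it in the lid's plane (and 4 mm below the axis when shut). The tongue is 80 mm wide and 6 mm thick and stands out 25 mm beyond the lid's front edge, so that when shut it overhangs the housing's front by 25 mm, 112 mm above the bench, with free space beneath. Axes as the lid's.
- spool: loose spool of copper wire, 64 mm diameter, 55 mm high, standing beside the cleaner; leave alone. Origin: centre of its underside.
- bottle: loose clear bottle, 56 mm diameter, 150 mm high, beside the cleaner; leave alone. Origin: centre of its underside.
- calculator: loose black calculator, 150 x 85 x 14 mm, flat on the bench; leave alone. Origin: centre of its underside.
- phone: loose black phone, 150 x 72 x 9 mm, flat on the bench; leave alone. Origin: centre of its underside.
- tweezers: loose steel tweezers, 130 mm long, 6 mm high, flat on the bench in front of the cleaner; leave alone. Origin: its middle, underside.
- beaker: loose white cup, 64 mm diameter, 75 mm high; leave alone. Origin: centre of its underside.
- mandrel: loose steel ring mandrel, a 172 mm high taper standing on a 66 mm foot, to one side of the cleaner; leave alone. Origin: centre of its underside.

How it is judged:
On the way, in this order (a step that is already met when the one before it is completed fails the run):
1. the lid falls forward on its own, touched by no finger (value of joint lid between 0.25 and 1.4 rad and velocity of joint lid below -0.05 rad/s and contact force between the fingers and lid_cover below 0.02 N), for 0.1 s.
2. the lid is caught: it rests on a finger, well short of shut, its fall slowed (value of joint lid between 0.15 and 1.25 rad and velocity of joint lid above -0.4 rad/s and contact force between the fingers and lid_cover above 0.15 N), for 0.15 s.
At the end, for the whole second after the job is handed in: The lid is fully shut (within 0.02 rad, 3.4 mm at the tongue) and still (value of joint lid below 0.02 rad and velocity of joint lid between -0.05 and 0.05 rad/s); the robot touches nothing.
It fails at once if the lid drops or is pushed shut with a knock (faster than 0.5 rad/s between 25 mm and 5 mm short of shut at the tongue) (value of joint lid between 0.03 and 0.15 rad and velocity of joint lid below -0.5 rad/s).
It fails at once if the lid is gripped or pressed hard (over 12 N from the fingers) (contact force between the fingers and lid_cover above 12 N).
It fails at once if the hand strikes or leans on the housing (over 15 N) (contact force between the fingers and cleaner above 15 N).
It fails at once if a thing on the bench is lifted or shifted by more than 15 mm (distance of any of spool, bottle, calculator, phone, tweezers, beaker, mandrel from where it was at the start of the episode above 0.015 m).
It also fails if it takes over 45 s, if anything falls off the work surface, if the arm or the gripper's body presses on something with over 40 N, if the wrist force passes 120 N, or if a joint passes its speed limit or range.

### The arm

A 6-joint arm with a two-finger parallel gripper is mounted at the origin on the work surface. World frame = base frame: x ahead of the robot, y to its left, z up, the work surface at z = 0. Lengths are in m, angles in rad, forces in N, time in s.
With the tool pointing down it reaches from about 0.35 to 0.875 m from the base axis. Payload 4.2 kg.
Tool frame: the origin (TCP) lies between the finger pads; the fingertips stand 8 mm ahead of it and the grasp point (between the pads) lies 11 mm behind it; z points along the fingers, y is the line along which they close (so a half turn about z gives the same grasp; the last joint's range is limited). The gripper opens to 85 mm and grips with 20 to 120 N. Pads are 22 mm wide; open, the fingers measure 114 mm over their backs; the gripper's body (76 mm by 85 mm) begins 54 mm behind the grasp point. The pads swing forward as they close: fully open they stand 13 mm farther back than shut.
Start: joints at [-1.024, 0.385, 0.008, 0, -1.194, -0.259], TCP at [0.177, -0.599, 0.239] pointing down, gripper open.
Joint ranges: [-3.14, 3.14], [-1.21, 2.06], [-1.07, 1.41], [-3.16, 2.05], [-2.99, -0.16], [-3.1, 3.1]. Speed limits (rad/s): [2.79, 2.79, 3.14, 3.14, 3.14, 3.14].

### API

Orientations are given as a unit quaternion [x, y, z, w].
In Python, from plant import get_state, camera, close_job, trace, place_of gives the robot as it stands.
- The arm moves only by the shell command python3 -m inch 'ROWS' [OPENING]. ROWS is JSON, a list of rows, each an object with "slide": the shift along the tool's x, y, z in mm, a list of three; "yaw": the turn about the tool's z in degrees. A call has 1 to 8 rows; each row shifts and turns the commanded pose from where the row before left it, along the tool's axes as they then stand; what a row does not reach is not made up. A row lasts 1/8 s, in which the tool goes at most 62.5 mm and 10.7 degrees, less where a joint would pass 70% of its speed; a pose out of reach is approached as far as the arm can. A call with a gripper value outside its range is refused whole. OPENING is the opening in per cent of the stroke, from 0 (shut) to 100 (fully open), set as the call begins (- or left out, the last holds). The fingers move at their own pace and stop on an object; the grip force is fixed at half the most. Time passes only in rows, so rows that do not move let the fingers close. It gives the time, the measured TCP pose, the force, the opening and the grip force at its end, in the units of the state.
- get_state(): the state, without advancing time (a new reading comes with each control period).
- camera(name): name is "scene" or "top"; returns a dict with "img" (420x560x3 uint8, blue, green, red), "fovy" (degrees; the focal length in pixels is half the picture's height over the tangent of half this angle, whatever the lens; pixels are square), "cx", "cy" (the principal point, pixels), "origin" and "orientation" of the camera in the world. Camera axes: x right, y down, z forward; pixel columns grow to the right and rows downward; lengths in m; the calibration is good to about 2 mm. A picture is of the moment at which its call begins. There is no depth.
- close_job(): hands the job in; it is judged then, once.
Trained networks look in a picture, given as the dict that the camera call returned (one of the last four; its "shot" number tells which), for a name from the list of things; names that differ only in an ending like _2 or _b are one class to them, and where a whole thing is asked for, a point or a joint stands for the part that bears it (a point fixed in the world has none). Each returns a list of dicts, best first, with "score" (0 to 1); they miss things now and then, are a little off and sometimes report something else, mostly with a low value. They report only what shows in the picture. A call takes as long as a camera call.
- trace(target, picture): "pixels" (420x560 bool, what is visible of it) and "bbox" ([left, top, width, height] as shares, 0 to 1, of the picture: columns of its width, rows of its height, round what is visible of it).
- place_of(target, picture): "position" ([row, column] as shares, 0 to 1, of the picture: columns of its width, rows of its height: a listed point, or the origin of a listed thing).
The state is a dict: "time_s": time; "q": joint angles; "dq": joint speeds; "joint_efforts": joint torques, N m; "tcp_pos": TCP position; "tool_rot": TCP orientation; "force": force on the tool from outside, world axes, zero at the start; "ft_torque": the same for the moment, N m; "grip_width": opening from 0.0 (shut) to 1.0 (fully open); "gripper_force": force on a finger pad.
Only numpy, scipy, OpenCV 4.12 (cv2) and the standard library are available. Lean on these libraries where they do the work, as an engineer would, in place of code of your own. Each camera call takes 0.05 s, during which the arm holds its last target. There are 200 camera calls.

## Working session

There is one attempt and no reset: what is moved stays moved. The work goes in short steps, Python scripts to look and compute and a shell command to move; the robot and the scene stay as the last step left them, time stands still between calls to the robot, and variables do not carry over. Pictures are saved under pics/ and viewed, at most 10 in all, crops included, and the job is handed in when it is done.

```bash
mkdir -p pics
cat > h.py <<'E'
import numpy as np, cv2
from scipy.spatial.transform import Rotation as R
from plant import get_state, camera, close_job, trace, place_of
def cam(c):
    H,W=c["img"].shape[:2]; f=H/2/np.tan(np.radians(c["fovy"])/2)
    o=np.array(c["orientation"],float)
    M=o if o.shape==(3,3) else R.from_quat(o).as_matrix()
    return f,M,np.array(c["origin"]),H,W
def ray(c,u,v):
    f,M,o,H,W=cam(c); return o, M@np.array([(u-c["cx"])/f,(v-c["cy"])/f,1.])
def at_z(c,u,v,z):
    o,d=ray(c,u,v); return o+d*(z-o[2])/d[2]
def proj(c,P):
    f,M,o,H,W=cam(c); p=(np.atleast_2d(P)-o)@M
    return p[:,:2]/p[:,2:]*f+[c["cx"],c["cy"]]
def tri(l):
    A=np.zeros((3,3));b=np.zeros(3)
    for c,u,v in l:
        o,d=ray(c,u,v); d/=np.linalg.norm(d); Q=np.eye(3)-np.outer(d,d); A+=Q;b+=Q@o
    return np.linalg.solve(A,b)
E
python3 - <<'E'
from h import *
cs={n:camera(n) for n in("scene","top")}
print({k:v for k,v in get_state().items()})
for n,c in cs.items():
    cv2.imwrite(f"pics/{n}0.png",c["img"]); print(n,c["fovy"],c["origin"],c["orientation"])
for t,z in [("cleaner",0),("lid_cover",.116),("tongue",None),("spool",0),("bottle",0),("calculator",0),("phone",0),("tweezers",0),("beaker",0),("mandrel",0)]:
    L=[]
    for n,c in cs.items():
        r=place_of(t,c)
        if r:
            p=r[0]["position"]; u,v=p[1]*560,p[0]*420
            L.append((c,u,v)); print(t,n,round(r[0]["score"],2),round(u),round(v),at_z(c,u,v,z).round(3) if z is not None else "")
    if len(L)==2: print("   tri",tri(L).round(3))
E
```

```text
{'time_s': 0.1, 'q': array([-1.02445062e+00,  3.85464406e-01,  6.77633764e-03, -4.20621357e-04,
       -1.19400985e+00, -2.58607722e-01]), 'dq': array([-0.00072951, -0.00339097,  0.0035391 ,  0.00263398, -0.00082213,
       -0.00039297]), 'joint_efforts': array([-5.57683215e-04, -3.93319845e+01,  1.88928777e+01,  4.19793516e+00,
       -2.60190034e-03,  1.06980856e-06]), 'tcp_pos': array([ 0.17724143, -0.59881797,  0.23834772]), 'tool_rot': array([-1.43296364e-01,  9.89679347e-01,  9.51393503e-04, -1.92562089e-04]), 'force': array([0.58774496, 0.25570365, 0.0524293 ]), 'ft_torque': array([0.00844444, 0.01012584, 0.02104144]), 'gripper_force': 0.0, 'grip_width': 1.0015860464988584}
scene 51.89702308840323 [ 0.8712264  -0.69710195  0.88476757] [ 0.89373465  0.21806578 -0.08489666 -0.38272477]
top 56.06141800292526 [0.34331199 0.02134352 1.19790074] [ 0.70997021 -0.70052418  0.05876447 -0.04189164]
cleaner scene 0.58 288 278 [ 0.61  -0.081  0.   ]
cleaner top 0.76 302 176 [ 0.601 -0.078  0.   ]
   tri [ 0.605 -0.077 -0.008]
lid_cover top 0.86 306 137 [ 0.688 -0.08   0.116]
tongue scene 
[... 239 characters left out ...]
tle top 0.65 356 185 [ 0.574 -0.246  0.   ]
   tri [ 0.574 -0.246 -0.002]
calculator scene 0.73 265 147 [0.296 0.392 0.   ]
calculator top 0.63 149 269 [0.309 0.378 0.   ]
   tri [0.308 0.373 0.016]
phone scene 0.78 124 320 [ 0.327 -0.366  0.   ]
phone top 0.73 397 267 [ 0.325 -0.366  0.   ]
   tri [ 0.325 -0.366 -0.002]
tweezers scene 0.65 235 256 [ 0.456 -0.082  0.   ]
tweezers top 0.77 304 219 [ 0.464 -0.083  0.   ]
   tri [ 0.461 -0.085  0.007]
beaker scene 0.95 245 368 [ 0.632 -0.337  0.   ]
beaker top 0.76 387 165 [ 0.638 -0.343  0.   ]
   tri [ 0.635 -0.34   0.009]
mandrel scene 0.76 329 221 [0.628 0.158 0.   ]
mandrel top 0.89 224 164 [0.634 0.166 0.   ]
   tri [ 0.631  0.164 -0.003]
```

View pics/scene0.png

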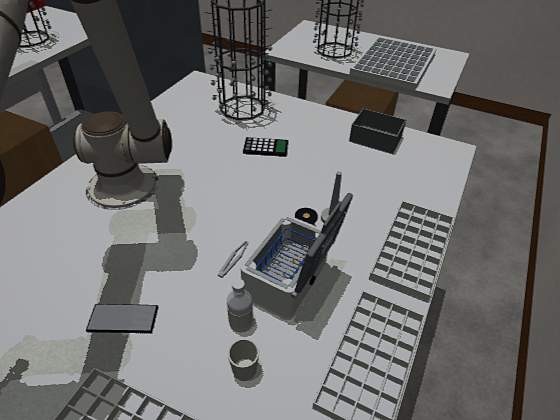

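View pics/top0.png

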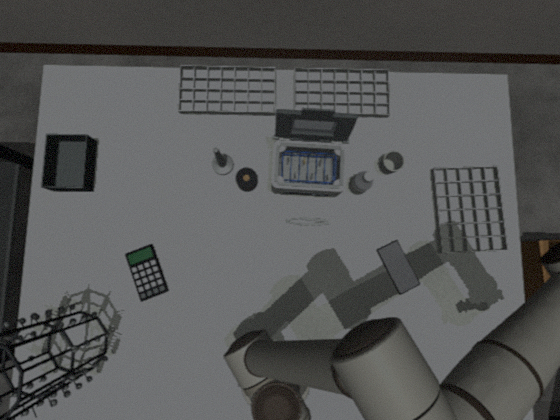

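The pictures agree with the network: in the top view the cleaner is at about (302,176), with the tweezers in front at (304,219). The lid leans back, with its tongue at about (318,107) in the top view and (335,209) in the scene view. The bottle and spool flank the housing. Next I fit the cleaner's yaw and the lid angle from the masks.

```bash
cat >> h.py <<'E'
def box(a,b): return np.array([[x,y,z] for x in(a[0],b[0]) for y in(a[1],b[1]) for z in(a[2],b[2])],float)
HOUS=box((-.07,-.105,0),(.07,.105,.112)); LID=box((-.145,-.103,-.004),(0,.103,.010)); TON=box((-.17,-.04,-.004),(-.145,.04,.002))
def hullmask(c,sets):
    m=np.zeros(c["img"].shape[:2],np.uint8)
    for P in sets: cv2.fillConvexPoly(m,cv2.convexHull(np.round(proj(c,P)*16).astype(np.int32)),1,shift=4)
    return m>0
def model(p):
    x,y,yaw,th=p; Rz=R.from_euler('z',yaw).as_matrix(); Ry=R.from_euler('y',th).as_matrix()
    w=lambda P:P@Rz.T+[x,y,0]; l=lambda P:w(P@Ry.T+[.075,0,.116])
    return [w(HOUS)],[l(LID),l(TON)]
def masks(c,ts=("cleaner","lid_cover")):
    o=[]
    for t in ts:
        r=trace(t,c); o.append(r[0]["pixels"] if r else None)
    return o
E
python3 - <<'E'
from h import *
from scipy.optimize import minimize
cs=[camera(n) for n in("top","scene")]; ms=[masks(c) for c in cs]
for c,m in zip(cs,ms): print([None if k is None else int(k.sum()) for k in m])
def cost(p,parts=False):
    h,l=model(p); s=[]
    for c,(mc,ml) in zip(cs,ms):
        L=hullmask(c,l)
        if ml is not None: s.append((L&ml).sum()/(L|ml).sum())
        if mc is not None:
            A=hullmask(c,h)&~L; s.append((A&mc).sum()/(A|mc).sum())
    return s if parts else -sum(s)
best=None
for yaw in(-.2,-.1,0,.1):
    r=minimize(cost,[.605,-.078,yaw,1.7],method="Nelder-Mead",options=dict(initial_simplex=np.array([[.605,-.078,yaw,1.7]]+[[.605+.01*(i==0),-.078+.01*(i==1),yaw+.08*(i==2),1.7+.08*(i==3)] for i in range(4)]),xatol=1e-4))
    print(r.x.round(4),r.fun,np.round(cost(r.x,True),2))
    if best is None or r.fun<best.fun: best=r
x,y,yaw,th=best.x
for c in cs:
    im=c["img"].copy()
    for P in sum(model(best.x),[]): cv2.polylines(im,[cv2.convexHull(proj(c,P).astype(np.int32))],True,(0,0,255),1)
    cv2.imwrite(f"pics/fit{cs.index(c) if False else int(c is cs[1])}.png",cv2.resize(im[80:340,180:420],None,fx=2.3,fy=2.3))
E
python3 -c "
import cv2,numpy as np
a=[cv2.imread(f'pics/fit{i}.png') for i in(0,1)]
cv2.imwrite('pics/fit.png',cv2.resize(np.hstack(a),(800,433)))"
```

```text
[6604, 2580]
[6604, 1158]
[ 0.6072 -0.0866 -0.0311  1.7648] -3.0981390637707875 [0.91 0.58 0.86 0.74]
[ 0.608  -0.0848 -0.0329  1.7581] -3.096412544156092 [0.91 0.58 0.86 0.74]
[ 0.607  -0.0863 -0.0353  1.7713] -3.0978807823739096 [0.91 0.58 0.87 0.74]
[ 0.6078 -0.0844 -0.0322  1.7613] -3.0930837243609237 [0.91 0.58 0.86 0.75]
```

View pics/fit.png

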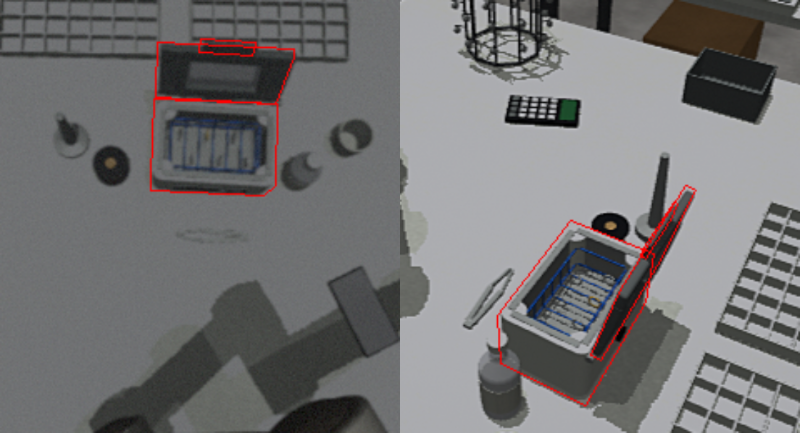

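The overlay is close. It sits a little too far outward at the left and rear, because the cleaner mask apparently includes the lid. I'll refit on the union of the two masks.

Run:
```python
from h import *
from scipy.optimize import minimize
cs=[camera(n) for n in("top","scene")]; ms=[masks(c) for c in cs]
for c,m in zip(cs,ms): print(int((m[0]&m[1]).sum()))
def cost(p,parts=False):
    h,l=model(p); s=[]
    for c,(mc,ml) in zip(cs,ms):
        L=hullmask(c,l);U=L|hullmask(c,h);mu=ml|mc
        s+= [(L&ml).sum()/(L|ml).sum(), 2*(U&mu).sum()/(U|mu).sum()]
    return s if parts else -sum(s)
for yaw in(-.1,-.03,.05):
    p0=np.array([.605,-.078,yaw,1.75])
    r=minimize(cost,p0,method="Nelder-Mead",options=dict(initial_simplex=np.vstack([p0,p0+np.diag([.01,.01,.08,.05])]),xatol=1e-4))
    print(r.x.round(4),np.round(cost(r.x,True),2))
x,y,yaw,th=r.x
h=np.array([x,y,0])+R.from_euler('z',yaw).apply([.075,0,.116]); print("hinge",h.round(4))
```

```text
2559
1164
[ 0.6072 -0.0877 -0.046   1.7716] [0.9  1.93 0.88 1.81]
[ 0.6067 -0.0854 -0.0438  1.7796] [0.9  1.93 0.88 1.81]
[ 0.6066 -0.0846 -0.0466  1.78  ] [0.89 1.92 0.89 1.82]
hinge [ 0.6815 -0.0881  0.116 ]
```

```bash
python3 -m inch '[{"slide":[0,0,-60]},{"slide":[-20,20,-60],"yaw":-5},{"slide":[-60,0,0],"yaw":-5},{"slide":[-60,0,0],"yaw":-5},{"slide":[-60,0,0]},{"slide":[-60,0,0]},{"slide":[-60,0,0]},{"slide":[-60,0,0]}]' 0; python3 -c "
from h import *
s=get_state();print(R.from_quat(s['tool_rot']).as_matrix().round(3),s['q'].round(2))"
```

```text
[[-0.959 -0.284 -0.   ]
 [-0.284  0.959  0.   ]
 [ 0.     0.    -1.   ]] [-1.02  0.38  0.01 -0.   -1.19 -0.26]invalid input
```

```bash
python3 -m inch '[{"slide":[0,0,-55],"yaw":10},{"slide":[0,0,-55],"yaw":9},{"slide":[-40,39,-40],"yaw":0},{"slide":[-40,39,0],"yaw":0},{"slide":[-40,39,0],"yaw":0},{"slide":[-40,39,0],"yaw":0},{"slide":[-40,39,0],"yaw":0},{"slide":[-40,39,0],"yaw":0}]' 0; python3 -c "
from h import *
s=get_state();print(R.from_quat(s['tool_rot']).as_matrix().round(3),s['q'].round(2))"
```

```text
time_s: 2.7
tcp_pos: [0.4248, -0.3779, 0.386]
tool_rot: [0.022, 1.0, -0.0, 0.0]
force: [0.2, -0.2, 0.6]
grip_width: 0.001
gripper_force: 0.0
[[-0.999  0.044  0.001]
 [ 0.044  0.999 -0.   ]
 [-0.001 -0.    -1.   ]] [-0.44  0.22  0.14  0.   -1.49 -1.17]
```

```bash
python3 -m inch '[{"slide":[-40,38,0],"yaw":0},{"slide":[-40,38,0],"yaw":0},{"slide":[-40,38,0],"yaw":0},{"slide":[-40,38,0],"yaw":0},{"slide":[-40,38,0],"yaw":0},{"slide":[-40,38,0],"yaw":0},{"slide":[-40,38,0],"yaw":0},{"slide":[-38,35,0],"yaw":0}]' - && python3 -m inch '[{"slide":[0,0,0],"yaw":0},{"slide":[0,0,0],"yaw":0}]' && python3 -c "
from h import *
ims=[]
for n in('top','scene'):
    c=camera(n); r=place_of('tongue',c); print(n,r[0] if r else None); ims.append(c['img'][60:340,200:480])
cv2.imwrite('pics/b.png',cv2.resize(np.hstack(ims),None,fx=1.42,fy=1.42))"
```

```text
time_s: 3.7
tcp_pos: [0.7557, -0.0911, 0.3857]
tool_rot: [0.022, 1.0, -0.0, 0.0]
force: [0.5, -1.1, 0.1]
grip_width: -0.003
gripper_force: 0.0
time_s: 3.95
tcp_pos: [0.7545, -0.0926, 0.3852]
tool_rot: [0.022, 1.0, -0.0, -0.0]
force: [0.8, 0.6, 0.4]
grip_width: 0.001
gripper_force: 0.0
top {'position': [0.2507, 0.5639], 'score': 0.76}
scene {'position': [0.5079, 0.603], 'score': 0.81}
```

View pics/b.png

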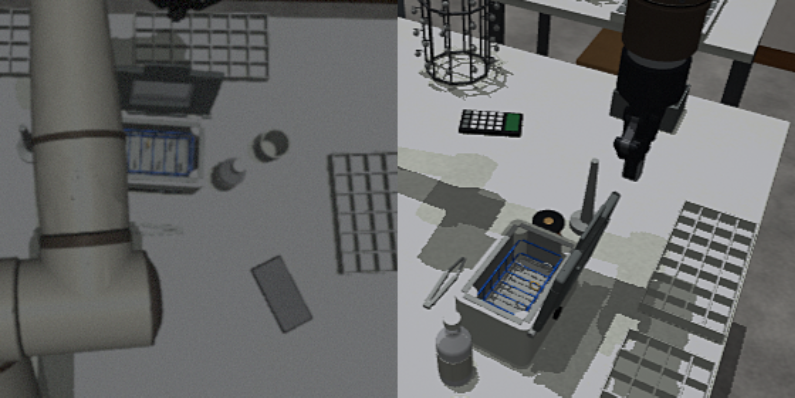

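Scene view: the closed fingers hang behind and above the lid at about (632,170) in the crop, clear of the tongue at (612,195). I lower them behind the tongue.

```bash
python3 -m inch '[{"slide":[0,0,-0],"yaw":0},{"slide":[0,0,40],"yaw":0},{"slide":[0,0,40],"yaw":0},{"slide":[0,0,29],"yaw":0},{"slide":[0,0,0],"yaw":0},{"slide":[0,0,0],"yaw":0}]' - && python3 -c "
from h import *
c=camera('scene'); p=proj(c,[[.7545-.011,-.09,.268]])[0]; print(p)
im=c['img'].copy(); cv2.imwrite('pics/c.png',cv2.resize(im[100:340,220:460],None,fx=2.4,fy=2.4))"
```

```text
time_s: 4.9
tcp_pos: [0.7551, -0.093, 0.2789]
tool_rot: [0.022, 1.0, -0.0, 0.002]
force: [0.3, -0.3, 0.7]
grip_width: -0.001
gripper_force: 0.0
[350.88391576 224.37742219]
```

View pics/c.png

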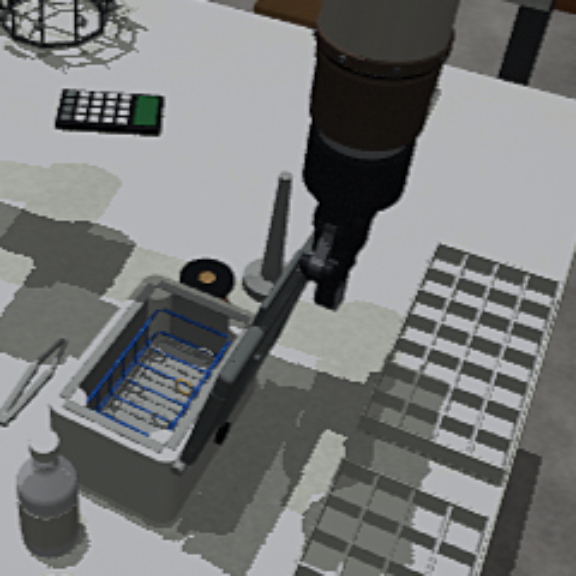

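Scene view: the fingers stand just behind the tongue at about (330,290) in the crop. Nothing else is touched. Now I tip the lid and raise the hand.

```bash
cat >> h.py <<'E'
def theta(n="scene"):
    c=camera(n); r=trace("lid_cover",c)
    if not r: return None
    m=r[0]["pixels"]; g=np.arange(-.02,1.8,.01)
    s=[]
    for t in g:
        L=hullmask(c,model((.607,-.084,-.045,t))[1]); s.append((L&m).sum()/(L|m).sum())
    i=int(np.argmax(s)); return round(g[i],2),round(s[i],2)
E
python3 -m inch '[{"slide":[17,4,0],"yaw":0},{"slide":[17,0,0],"yaw":0},{"slide":[17,0,0],"yaw":0},{"slide":[17,0,0],"yaw":0},{"slide":[17,0,0],"yaw":0},{"slide":[16,0,0],"yaw":0},{"slide":[0,0,0],"yaw":0},{"slide":[-5,0,-50],"yaw":0}]' - ; python3 -c "
from h import *
print(theta(),get_state()['tcp_pos'])"
```

```text
time_s: 5.95
tcp_pos: [0.6573, -0.0841, 0.3237]
tool_rot: [0.022, 1.0, 0.0, -0.004]
force: [1.7, -0.3, 1.2]
grip_width: 0.001
gripper_force: 0.0
(np.float64(1.3), np.float64(0.9)) [ 0.66201914 -0.08515704  0.33425291]
```

```bash
python3 -m inch '[{"slide":[45,0,0],"yaw":0},{"slide":[45,0,0],"yaw":0},{"slide":[42,0,0],"yaw":0},{"slide":[0,0,30],"yaw":0},{"slide":[0,0,50],"yaw":0},{"slide":[0,0,46],"yaw":0},{"slide":[0,0,0],"yaw":0}]' - ; python3 -c "
from h import *
print(theta(),get_state()['tcp_pos'])"
```

```text
time_s: 6.92
tcp_pos: [0.5258, -0.0788, 0.1985]
tool_rot: [0.022, 1.0, -0.0, -0.003]
force: [-0.0, -0.7, 0.7]
grip_width: -0.0
gripper_force: 0.0
(np.float64(1.16), np.float64(0.9)) [ 0.52880684 -0.07873604  0.20268432]
```

The lid is at 1.16 rad and falling, and the finger is in place. I wait for the catch.

```bash
W='x'; python3 -m inch '[{"slide":[0,0,0],"yaw":0},{"slide":[0,0,0],"yaw":0},{"slide":[0,0,0],"yaw":0},{"slide":[0,0,0],"yaw":0},{"slide":[0,0,0],"yaw":0},{"slide":[0,0,0],"yaw":0},{"slide":[0,0,0],"yaw":0},{"slide":[0,0,0],"yaw":0}]' - ;  python3 -m inch '[{"slide":[0,0,0],"yaw":0},{"slide":[0,0,0],"yaw":0},{"slide":[0,0,0],"yaw":0},{"slide":[0,0,0],"yaw":0},{"slide":[0,0,0],"yaw":0},{"slide":[0,0,0],"yaw":0},{"slide":[0,0,0],"yaw":0},{"slide":[0,0,0],"yaw":0}]' - ; python3 -c "
from h import *
for i in range(3): print(theta(),get_state()['tcp_pos'],get_state()['force'].round(2))"
```

```text
time_s: 8.02
tcp_pos: [0.527, -0.0786, 0.2007]
tool_rot: [0.022, 1.0, -0.0, -0.0]
force: [1.0, 0.4, 0.3]
grip_width: 0.003
gripper_force: 0.0
time_s: 9.02
tcp_pos: [0.5267, -0.0786, 0.2006]
tool_rot: [0.022, 1.0, -0.0, -0.0]
force: [-1.2, 0.2, -0.2]
grip_width: 0.002
gripper_force: 0.7
(np.float64(0.57), np.float64(0.93)) [ 0.52675475 -0.07862405  0.20063397] [-1.7   0.34 -1.12]
(np.float64(0.56), np.float64(0.94)) [ 0.52677118 -0.07861465  0.2006617 ] [-1.55  0.87  0.06]
(np.float64(0.57), np.float64(0.93)) [ 0.52681275 -0.07860661  0.20070675] [-2.27  0.3  -1.24]
```

The lid is caught and resting on the finger at about 0.57 rad, with -1.7 N in x. I back off along the arc.

```bash
python3 -m inch '[{"slide":[2.9,0,4],"yaw":0},{"slide":[2.9,0,5],"yaw":0},{"slide":[3.5,0,7],"yaw":0},{"slide":[3.5,0,7],"yaw":0},{"slide":[2.8,0,7.5],"yaw":0},{"slide":[2.7,0,7.5],"yaw":0},{"slide":[0,0,0],"yaw":0},{"slide":[0,0,0],"yaw":0}]' - ; python3 -c "
from h import *
for i in range(2): print(theta(),get_state()['tcp_pos'],get_state()['force'].round(2))"
```

```text
time_s: 10.32
tcp_pos: [0.5078, -0.0778, 0.1624]
tool_rot: [0.022, 1.0, -0.0, -0.001]
force: [-2.0, 0.5, -0.1]
grip_width: 0.004
gripper_force: 1.5
(np.float64(0.28), np.float64(0.94)) [ 0.5079573  -0.07783459  0.16255129] [-3.69  0.6   0.32]
(np.float64(0.28), np.float64(0.94)) [ 0.50797072 -0.07785296  0.16257458] [-4.01  1.16  0.4 ]
```

θ is 0.28, and both stages give the same geometry: a finger TCP x of about 0.5022 corresponds to shut. The contact is close to the fingertip, so I go down slightly more than the tongue does in the next step.

```bash
python3 -m inch '[{"slide":[1.6,0,8],"yaw":0},{"slide":[1.3,0,9],"yaw":0},{"slide":[0,0,0],"yaw":0},{"slide":[0,0,0],"yaw":0}]' - ; python3 -c "
from h import *
for i in range(3): print(theta(),get_state()['tcp_pos'],get_state()['force'].round(2))"
```

```text
time_s: 11.02
tcp_pos: [0.5036, -0.0777, 0.1449]
tool_rot: [0.022, 1.0, 0.0, -0.003]
force: [-6.4, 1.6, -0.7]
grip_width: 0.0
gripper_force: 3.2
(np.float64(0.18), np.float64(0.94)) [ 0.50366751 -0.07768248  0.14493849] [-5.87  1.93  0.61]
(np.float64(0.18), np.float64(0.93)) [ 0.50367688 -0.07767291  0.14494901] [-5.68  1.88 -0.81]
(np.float64(0.19), np.float64(0.92)) [ 0.5036853  -0.07768423  0.14497333] [-6.46  1.72 -0.21]
```

Contact force is now about 6 N. I test whether friction can carry part of the load by backing off slightly without descending.

```bash
cat > f.py <<'E'
from h import *
F=[];P=[]
t=[theta()]
for i in range(3): t.append(theta()); s=get_state(); F.append(s['force']);P.append(s['tcp_pos'])
print([float(a[0]) for a in t],np.mean(P,0).round(5),np.mean(F,0).round(2))
E
python3 -m inch '[{"slide":[0.4,0,0],"yaw":0},{"slide":[0,0,0],"yaw":0},{"slide":[0,0,0],"yaw":0}]' - |grep force:; python3 f.py
```

```text
force: [-6.3, 1.8, 0.5]
gripper_force: 2.8Traceback (most recent call last):
  File "f.py", line 5, in <module>
    print([float(a[0]) for a in t],np.mean(P,0).round(5),np.mean(F,0).round(2))
                 ~^^^
TypeError: 'NoneType' object is not subscriptable
```

```bash
sed -i 's/float(a\[0\]) for a in t/a and float(a[0]) for a in t/' f.py; python3 f.py
```

```text
[0.2, 0.2, 0.16, 0.22] [ 0.50368 -0.07767  0.14513] [-5.36  1.08 -0.24]
```

```bash
python3 -m inch '[{"slide":[0.6,0,0],"yaw":0},{"slide":[0,0,0],"yaw":0},{"slide":[0,0,0],"yaw":0}]' - |grep -E "tcp|force:"; python3 f.py
```

```text
tcp_pos: [0.5037, -0.0777, 0.1454]
force: [-5.0, 1.3, 0.3]
gripper_force: 2.7
[0.2, 0.2, 0.2, 0.19] [ 0.50373 -0.07766  0.14537] [-5.55  0.94  0.  ]
```

```bash
python3 -m inch '[{"slide":[0.2,0,2],"yaw":0},{"slide":[0.2,0,2],"yaw":0},{"slide":[0,0,0],"yaw":0}]' - |grep -E "tcp|force:"; python3 f.py
```

```text
tcp_pos: [0.5029, -0.0776, 0.1411]
force: [-5.1, 1.9, 0.1]
gripper_force: 2.9
[0.15, 0.16, 0.16, 0.15] [ 0.50297 -0.07762  0.1412 ] [-6.17  1.63 -0.71]
```

```bash
python3 -m inch '[{"slide":[0.3,0,3],"yaw":0},{"slide":[0.3,0,3],"yaw":0},{"slide":[0,0,0],"yaw":0}]' - |grep -E "tcp|force:"; python3 f.py
```

```text
tcp_pos: [0.502, -0.0776, 0.1349]
force: [-5.9, 2.2, -0.3]
gripper_force: 3.1
[0.13, 0.13, 0.13, 0.13] [ 0.50205 -0.0776   0.13503] [-5.29  1.27 -0.26]
```

```bash
python3 -m inch '[{"slide":[0.25,0,3],"yaw":0},{"slide":[0.25,0,3],"yaw":0},{"slide":[0,0,0],"yaw":0}]' - |grep -E "tcp|force:"; python3 f.py
```

```text
tcp_pos: [0.5013, -0.0776, 0.1288]
force: [-5.8, 1.6, -0.6]
gripper_force: 3.2
[0.08, 0.08, 0.08, 1.63] [ 0.50132 -0.07757  0.12891] [-6.51  1.51 -0.6 ]
```

```bash
python3 -m inch '[{"slide":[0.2,0,3],"yaw":0},{"slide":[0.15,0,3],"yaw":0},{"slide":[0,0,0],"yaw":0}]' - |grep -E "tcp|force:"; python3 f.py
```

```text
tcp_pos: [0.5008, -0.0775, 0.1227]
force: [-5.6, 2.0, -0.7]
gripper_force: 3.2
[0.07, None, 0.07, 0.05] [ 0.50082 -0.07755  0.12281] [-6.48  1.74 -0.96]
```

```bash
python3 -m inch '[{"slide":[0.12,0,3],"yaw":0},{"slide":[0.1,0,3],"yaw":0},{"slide":[0,0,0],"yaw":0}]' - |grep -E "tcp|force:"; python3 f.py
```

```text
tcp_pos: [0.5005, -0.0775, 0.1166]
force: [-6.8, 1.5, -0.8]
gripper_force: 3.3
[0.02, 0.03, 0.02, 0.02] [ 0.50052 -0.07752  0.11675] [-6.52  1.97 -1.1 ]
```

```bash
python3 -m inch '[{"slide":[0.15,0,3],"yaw":0},{"slide":[0.15,0,3],"yaw":0},{"slide":[0,0,0],"yaw":0}]' - |grep -E "tcp|force:"; python3 f.py
```

```text
tcp_pos: [0.5004, -0.0775, 0.1107]
force: [-5.8, 1.6, -1.6]
gripper_force: 3.1
[-0.02, -0.02, -0.01, -0.02] [ 0.50043 -0.07749  0.1108 ] [-5.97  1.26 -1.78]
```

```bash
python3 -m inch '[{"slide":[0.4,0,2.5],"yaw":0},{"slide":[0.6,0,2],"yaw":0},{"slide":[1.5,0,0],"yaw":0},{"slide":[6,0,0],"yaw":0},{"slide":[15,0,0],"yaw":0},{"slide":[30,0,0],"yaw":0},{"slide":[30,0,0],"yaw":0},{"slide":[0,0,-30],"yaw":0}]' -; python3 -m inch '[{"slide":[20,0,-55],"yaw":0},{"slide":[0,0,-55],"yaw":0},{"slide":[0,0,-50],"yaw":0},{"slide":[0,0,0],"yaw":0},{"slide":[0,0,0],"yaw":0}]' -; python3 f.py; python3 -c "
from h import *
c=camera('scene'); im=c['img'].copy(); cv2.imwrite('pics/e.png',cv2.resize(im[100:400,160:460],None,fx=1.9,fy=1.9))"
```

```text
time_s: 18.92
tcp_pos: [0.4146, -0.0742, 0.1359]
tool_rot: [0.022, 1.0, -0.0, -0.003]
force: [2.1, -0.1, 0.5]
grip_width: -0.002
gripper_force: 0.0
time_s: 19.55
tcp_pos: [0.3982, -0.0729, 0.2967]
tool_rot: [0.022, 1.0, 0.0, 0.0]
force: [0.5, 0.7, -1.8]
grip_width: 0.001
gripper_force: 0.0
[-0.02, -0.01, -0.02, -0.02] [ 0.39867 -0.07302  0.29628] [-0.07 -0.55  0.21]
```

View pics/e.png

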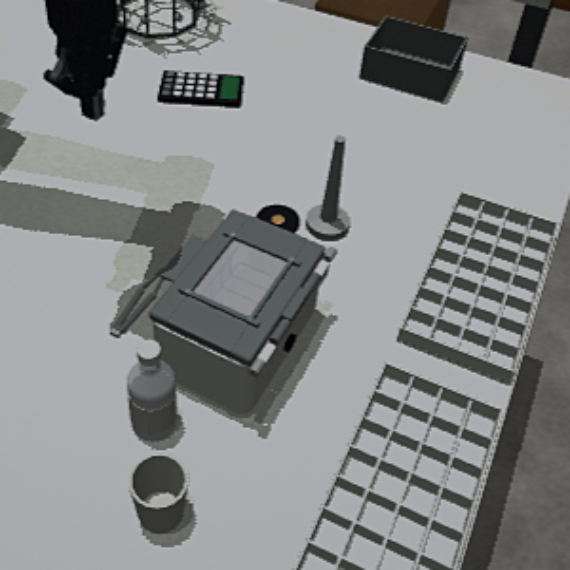

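The picture shows the lid flat on the housing around (240,285), the hand well clear at (90,90), and everything else where it was.

```bash
python3 -c "
from plant import close_job
print(close_job())"
```

```text
the job is handed in; nothing more can be done
None
```

I tipped the lid forward, caught it on a finger at about 0.57 rad, lowered it shut and took the hand away; nothing else on the bench appears moved. The job is handed in, but no verdict came back.

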